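Find the filler block that locks the serving pan in its frame

ROBOT

A 6-joint arm with a two-finger parallel gripper is mounted at the origin on the work surface. World frame = base frame: x ahead of the robot, y to its left, z up, the work surface at z = 0. Lengths are in m, angles in degrees, forces in N, time in s.
With the tool pointing down it reaches from about 0.4 to 0.825 m from the base axis. Payload 7 kg.
Tool frame: the origin (TCP) lies at the very end of the fingers, on their centre line; the grasp point (between the pads) lies 19 mm behind it (ctrl.tcp_to_grasp is the distance from the TCP to the grasp point, in m); z points along the fingers, y is the direction in which the jaws open and shut (so a half turn about z gives the same grasp; the last joint's range is limited). The gripper opens to 88 mm and grips with 3 to 60 N. Pads are 19 mm wide; open, the fingers measure 130 mm over their backs; the gripper's body (78 mm by 193 mm) begins 47 mm behind the grasp point.
Start: joints at [80.965, 20.546, 0.682, 0, -70.136, -16.507], TCP at [0.291, 0.609, 0.227] pointing down, gripper open.
Joint ranges: [-176.03, 176.03], [-82.01, 121.73], [-58.28, 71.71], [-173.87, 95.51], [-174.79, -0.11], [-173.66, 173.66]. Speed limits (degrees/s): [136.94, 136.94, 172.46, 180, 180, 180].

INTERFACE

Orientations are given as [roll, pitch, yaw] about the fixed x, y, z axes, in that order (R = Rz(yaw) Ry(pitch) Rx(roll)).
In Python, from plant import ctrl gives the robot as it stands.
- The arm moves only by the tool jog_arm, never from a script. Its argument "commands" is a list of rows, each an object of numbers: "x", "y", "z": the shift along the tool's x, y, z in cm; "roll": the turn about the tool's z in rad. In form: [{"x": .., "y": .., "z": .., "roll": ..}, ...]. A call has 1 to 12 rows; each row shifts and turns the commanded pose from where the row before left it, along the tool's axes as they then stand; what a row does not reach is not made up. A row lasts 1/10 s, in which the tool goes at most 50 mm and 8.59 degrees, less where a joint would pass 70% of its speed; a pose out of reach is approached as far as the arm can. A call is refused whole if a number of a shift passes 5 or a number of a turn 0.15, either way. A call with a gripper value outside its range is refused whole. "gripper" is the finger opening in cm, from 0 to 8.76, set as the call begins (left out, the last holds). The fingers move at their own pace and stop on an object; the grip force is fixed at half the most. Time passes only in rows, so rows that do not move let the fingers close. It gives the time, the measured TCP pose, the force and the opening at its end, in the units of the state.
- ctrl.get_obs(): the state, without advancing time (a new reading comes with each control period).
- ctrl.snapshot(name): name is "side" or "top"; returns a dict with "image" (420x560x3 uint8, red, green, blue), "mtx" (3x3 intrinsics, pixels), "k1" (the pictures are not rectified: a ray, as slopes to the right and down, at radius r is drawn at 1 + k1 r^2 times it, then the intrinsics apply), "position" and "orientation" of the camera in the world. Camera axes: x right, y up, looking along -z (the intrinsics and any distortion apply to the point x, -y, -z); pixel columns grow to the right and rows downward; lengths in m; the calibration is good to about 2 mm. A picture is of the moment at which its call begins. There is no depth.
- ctrl.close_job(): hands the job in, once; it reports no verdict.
Trained networks look in the newest picture that a camera, given by its name, has taken for a name from the list of things; names that differ only in an ending like _2 or _b are one class to them, and where a whole thing is asked for, a point or a joint stands for the part that bears it (a point fixed in the world has none). Each returns a list of dicts, best first, with "confidence" (0 to 1); they miss things now and then, are a little off and sometimes report something else, mostly with a low value. They report only what shows in the picture. A call takes as long as a camera call. They do not tell look-alikes from the thing itself.
- ctrl.search_frame(camera, query): "position" ([column, row] as shares, 0 to 1, of the picture: columns of its width, rows of its height, amid what is visible of it).
- ctrl.regions_of(camera, query): "mask" (420x560 bool, what is visible of it) and "position" ([column, row] as shares, 0 to 1, of the picture: columns of its width, rows of its height, amid what is visible of it).
The state is a dict: "clock": time; "joint_pos": joint angles; "qvel": joint speeds; "tau": joint torques, N m; "tool_pos": TCP position; "orientation": TCP orientation; "force": force on the tool from outside, world axes, zero at the start; "moment": the same for the moment, N m; "opening": finger opening in m.
Only numpy, scipy, OpenCV 4.12 (cv2) and the standard library are available. Lean on these libraries where they do the work, as an engineer would, in place of code of your own. Each camera call takes 0.05 s, during which the arm holds its last target.

TASK

The lidded pan in the serving frame has a gap beside it, between the pan and the frame's green wall. Take away the wooden paddle that lies across the gap and lay it flat on the blue chopping board. Then find by feel which of the three white blocks fills the gap with only a few millimetres of play, and leave it standing upright in the gap, fully down on the gap's two ledges, with the other two blocks outside the frame on the worktop; do not disturb the white bowl and the bottle.

Things in the scene. Friction and masses are not known exactly. Their poses are not given: they have to be found in the camera images.
- frame: fixed rectangular serving frame on the worktop; walls 12 mm thick, 55 mm high, one green. Origin on the worktop, middle of the green wall's inner face; x along that wall, y across the gap to the pan, z up. Inside: x -91 to 91 mm, y 0 to 170 mm. A fixed steel pan with a flat lid, 55 mm high, stands against the wall at y = 170 mm. Two spare pans stand beyond it (x 135 to 315 mm).
- gap_mouth (a point): top edge of the green wall's inner face, mid-length (frame x = 0, y = 0, z = 55 mm). The gap runs from here in frame +y for 32, 44 or 56 mm to the pan, over the frame's whole inside length. At its foot a ledge 6 mm wide, 20 mm high runs along each side. The right block, 4 mm thinner than the gap, rests on both; a thicker one cannot enter, a thinner one drops between them.
- block_a: one of three look-alike white plastic filler blocks, standing on the worktop: 100 mm long (its x), 95 mm high (z), about 0.28 kg; thickness (its y) 28, 40 or 52 mm, each a different one, unmarked. Origin at the centre of the underside. Can be gripped near its top across the thickness; standing on the ledges its underside is 20 mm above the worktop and its top 60 mm above the frame.
- block_b: one of three look-alike white plastic filler blocks, standing on the worktop: 100 mm long (its x), 95 mm high (z), about 0.28 kg; thickness (its y) 28, 40 or 52 mm, each a different one, unmarked. Origin at the centre of the underside. Can be gripped near its top across the thickness; standing on the ledges its underside is 20 mm above the worktop and its top 60 mm above the frame.
- block_c: one of three look-alike white plastic filler blocks, standing on the worktop: 100 mm long (its x), 95 mm high (z), about 0.28 kg; thickness (its y) 28, 40 or 52 mm, each a different one, unmarked. Origin at the centre of the underside. Can be gripped near its top across the thickness; standing on the ledges its underside is 20 mm above the worktop and its top 60 mm above the frame.
- paddle: flat wooden paddle, 200 mm long, 16 mm thick, 90 g, lying at first on the frame's green wall and the pan's lid (55 mm above the worktop), across the gap. Origin on its underside near its centre of mass; x runs along it towards the blade, z up. The handle is 26 mm wide, from x = -110 to 30 mm; the blade is 56 mm wide, from x = 30 to 90 mm.
- board: blue plastic chopping board, 280 mm (its x) by 180 mm (y), 12 mm thick, lying fixed on the worktop. Origin at the centre of its underside.
- bowl: white ceramic bowl, 120 mm across, 55 mm high, to be left alone. Origin at the centre of its underside.
- bottle: amber glass bottle with a red cap, 66 mm across, 170 mm high, to be left alone. Origin at the centre of its underside.
There are look-alikes about, which are no part of the job. Several things have the shape of the paddle; the one meant has the colours described above. Leave any black look-alike of the block_a alone.

How it is judged (in metres and radians):
On the way:
1. the paddle lies flat on the chopping board (x of paddle in the frame of board between -0.14 and 0.14 m and y of paddle in the frame of board between -0.09 and 0.09 m and height (world z) of paddle below 0.022 m and angle between paddle's own z axis and vertical below 0.12 rad and linear speed of paddle below 0.03 m/s), for 0.2 s.
At the end, for the whole second after the job is handed in: One block stands in the gap on both ledges (only the right one can): underside 13 to 26 mm above the worktop, 0.08 rad of upright, 0.06 rad of lengthways; the other two are out of the frame on the worktop, standing or lying; the paddle lies flat, its centre over the board; all at rest (all of step 1 and (((x of block_a in the frame of frame between -0.06 and 0.06 m and y of block_a in the frame of frame between 0.005 and 0.045 m and height (world z) of block_a between 0.013 and 0.026 m and angle between block_a's own z axis and vertical below 0.08 rad and angle between the x axis of block_a and the x axis of frame, either way round below 0.06 rad) and linear speed of block_a below 0.03 m/s and (height (world z) of block_b below 0.06 m and (x of block_b in the frame of frame above 0.1 m or x of block_b in the frame of frame below -0.1 m or y of block_b in the frame of frame below -0.012 m or y of block_b in the frame of frame above 0.182 m) and linear speed of block_b below 0.03 m/s) and (height (world z) of block_c below 0.06 m and (x of block_c in the frame of frame above 0.1 m or x of block_c in the frame of frame below -0.1 m or y of block_c in the frame of frame below -0.012 m or y of block_c in the frame of frame above 0.182 m) and linear speed of block_c below 0.03 m/s)) or ((x of block_b in the frame of frame between -0.06 and 0.06 m and y of block_b in the frame of frame between 0.005 and 0.045 m and height (world z) of block_b between 0.013 and 0.026 m and angle between block_b's own z axis and vertical below 0.08 rad and angle between the x axis of block_b and the x axis of frame, either way round below 0.06 rad) and linear speed of block_b below 0.03 m/s and (height (world z) of block_a below 0.06 m and (x of block_a in the frame of frame above 0.1 m or x of block_a in the frame of frame below -0.1 m or y of block_a in the frame of frame below -0.012 m or y of block_a in the frame of frame above 0.182 m) and linear speed of block_a below 0.03 m/s) and (height (world z) of block_c below 0.06 m and (x of block_c in the frame of frame above 0.1 m or x of block_c in the frame of frame below -0.1 m or y of block_c in the frame of frame below -0.012 m or y of block_c in the frame of frame above 0.182 m) and linear speed of block_c below 0.03 m/s)) or ((x of block_c in the frame of frame between -0.06 and 0.06 m and y of block_c in the frame of frame between 0.005 and 0.045 m and height (world z) of block_c between 0.013 and 0.026 m and angle between block_c's own z axis and vertical below 0.08 rad and angle between the x axis of block_c and the x axis of frame, either way round below 0.06 rad) and linear speed of block_c below 0.03 m/s and (height (world z) of block_a below 0.06 m and (x of block_a in the frame of frame above 0.1 m or x of block_a in the frame of frame below -0.1 m or y of block_a in the frame of frame below -0.012 m or y of block_a in the frame of frame above 0.182 m) and linear speed of block_a below 0.03 m/s) and (height (world z) of block_b below 0.06 m and (x of block_b in the frame of frame above 0.1 m or x of block_b in the frame of frame below -0.1 m or y of block_b in the frame of frame below -0.012 m or y of block_b in the frame of frame above 0.182 m) and linear speed of block_b below 0.03 m/s)))); the robot touches nothing.
It fails at once if the bowl is pushed more than 40 mm from its place or tipped (distance of bowl from where it was at the start of the episode above 0.04 m or angle between bowl's own z axis and vertical above 0.5 rad).
It fails at once if the bottle is pushed more than 40 mm from its place or tipped (distance of bottle from where it was at the start of the episode above 0.04 m or angle between bottle's own z axis and vertical above 0.5 rad).
It also fails if it takes over 72 s, if anything falls off the work surface, if the arm or the gripper's body presses on something with over 40 N, if the wrist force passes 120 N, or if a joint passes its speed limit or range.

## Working session

There is one attempt and no reset: what is moved stays moved. The work goes in short steps, Python scripts to look and compute and a tool call to move; the robot and the scene stay as the last step left them, time stands still between calls to the robot, and variables do not carry over. Pictures are saved under pics/ and viewed, and the job is handed in when it is done.

Besides the shell and the picture viewer there is one more tool, called after "Emit:" by a JSON object that holds its "method" and its "body". jog_arm: Moves the arm, as the interface text tells. Its arguments: {"type":"object","properties":{"commands":{"type":"array"},"gripper":{"type":"number"}},"required":["commands"]}

```bash
ls; mkdir -p pics; python3 - <<'E'
from plant import ctrl
import cv2
print(ctrl.get_obs())
for n in ("top","side"):
    s=ctrl.snapshot(n); cv2.imwrite(f"pics/{n}0.png",s["image"][:,:,::-1]); print(n,s["mtx"],s["k1"],s["position"],s["orientation"])
for q in ("frame","gap_mouth","block_a","paddle","board","bowl","bottle"):
    for n in ("top","side"):
        try: print(q,n,[(round(d["position"][0]*560),round(d["position"][1]*420),round(d["confidence"],2)) for d in ctrl.search_frame(n,q)])
        except Exception as e: print(q,n,e)
E
```

```text
pics
{'clock': 0.0, 'joint_pos': array([ 8.09641971e+01,  2.05899965e+01,  6.32194883e-01, -2.12026118e-02,
       -7.01348728e+01, -1.65084133e+01]), 'qvel': array([ 0.05972194,  0.05270758, -0.10251411, -0.00877267,  0.03185653,
        0.09554758]), 'tau': array([ 1.12059966e-03, -5.82713699e+01,  2.93068725e+01,  6.99735671e+00,
        7.16081529e-03, -1.50202518e-04]), 'tool_pos': array([0.29085393, 0.60856506, 0.22562352]), 'orientation': array([ 1.79905482e+02, -7.22661699e-03, -2.55514312e+01]), 'force': array([ 0.09765832, -0.30395241, -0.02054041]), 'moment': array([ 0.00654765,  0.0015118 , -0.0359327 ]), 'opening': 0.08779006629710417}
top [[380.32896002   0.         277.05076787]
 [  0.         380.32896002 206.91291225]
 [  0.           0.           1.        ]] -0.06803495939316741 [ 0.3070504  -0.02203977  1.01386752] [  9.61362424   0.5125455  -90.77299819]
side [[492.1186193    0.         285.23863104]
 [  0.         492.1186193  208.44974661]
 [  0.           0.           1.        ]] -0.14192716373526335 [ 0.18097746 -0.97907333  0.75127894] [ 55.0316317    0.32199792 -16.08463681]
frame top [(268, 184, 0.59)]
frame side [(315, 200, 0.98)]
gap_mouth top [(239, 210, 0.6)]
gap_mouth side [(312, 202, 0.78)]
block_a top [(353, 101, 0.79), (357, 152, 0.63), (244, 207, 0.61), (407, 199, 0.57), (351, 210, 0.57)]
block_a side [(437, 236, 0.9), (379, 248, 0.75), (311, 261, 0.71), (352, 303, 0.7)]
paddle top [(165, 324, 0.9), (234, 183, 0.87)]
paddle side [(167, 178, 0.95), (303, 182, 0.72)]
board top [(128, 218, 0.64)]
board side [(381, 248, 0.66), (255, 151, 0.6)]
bowl top [(431, 141, 0.87)]
bowl side [(440, 311, 0.73)]
bottle top []
bottle side [(279, 339, 0.8), (313, 202, 0.28)]
```

View pics/top0.png

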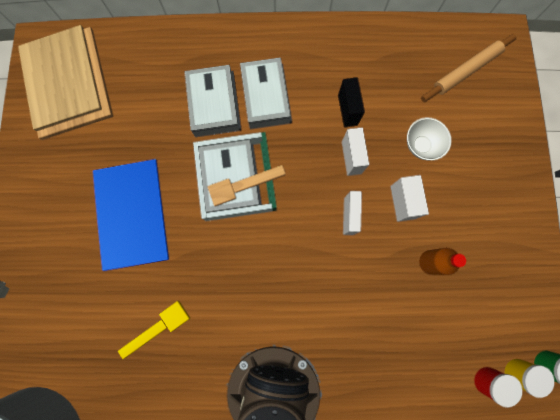

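View pics/side0.png

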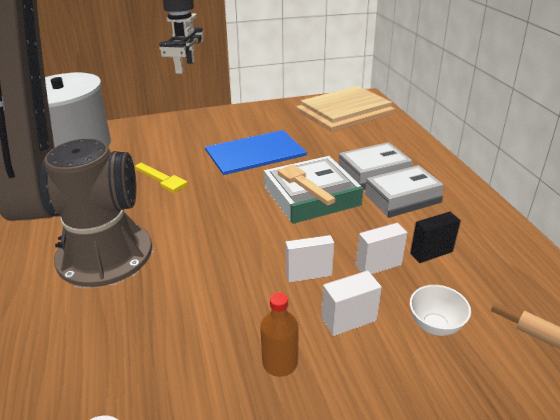

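```bash
cat > h.py <<'E'
import numpy as np, cv2, pickle
from scipy.spatial.transform import Rotation as R
from plant import ctrl
def cam(n, save=None):
    s=ctrl.snapshot(n)
    if save: cv2.imwrite(f"pics/{save}.png",s["image"][:,:,::-1])
    return s
def axes(s): return R.from_euler('xyz',s["orientation"],degrees=True).as_matrix()
def proj(s,P):
    P=np.atleast_2d(P); c=(P-s["position"])@axes(s)
    a=c[:,0]/-c[:,2]; b=-c[:,1]/-c[:,2]; r2=a*a+b*b; f=1+s["k1"]*r2
    K=s["mtx"]; return np.c_[K[0,0]*a*f+K[0,2],K[1,1]*b*f+K[1,2]]
def back(s,uv,z):
    uv=np.atleast_2d(np.array(uv,float)); K=s["mtx"]
    p=cv2.undistortPoints(uv[:,None],K,np.array([s["k1"],0,0,0.])) [:,0]
    d=np.c_[p[:,0],-p[:,1],-np.ones(len(p))]@axes(s).T
    t=(z-s["position"][2])/d[:,2]; return s["position"]+d*t[:,None]
def crop(s,name,c0,c1,r0,r1,k):
    im=s["image"][r0:r1,c0:c1,::-1]; im=cv2.resize(im,None,fx=k,fy=k,interpolation=cv2.INTER_CUBIC)
    for c in range((c0+9)//10*10,c1,10):
        cv2.line(im,((c-c0)*k,0),((c-c0)*k,6),(0,255,255),1); cv2.putText(im,str(c),((c-c0)*k,16),0,.35,(0,255,255),1)
    for r in range((r0+9)//10*10,r1,10):
        cv2.line(im,(0,(r-r0)*k),(6,(r-r0)*k),(0,255,255),1); cv2.putText(im,str(r),(8,(r-r0)*k+4),0,.35,(0,255,255),1)
    cv2.imwrite(f"pics/{name}.png",im)
E
python3 - <<'E'
from h import *
s=cam("top"); pickle.dump({k:v for k,v in s.items()},open("top0.pkl","wb"))
crop(s,"c1",185,295,125,225,6); crop(s,"c2",330,450,80,245,4)
s=cam("side"); pickle.dump(s,open("side0.pkl","wb")); crop(s,"c3",255,370,140,225,6)
E
```

```text
(no output)
```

View pics/c1.png

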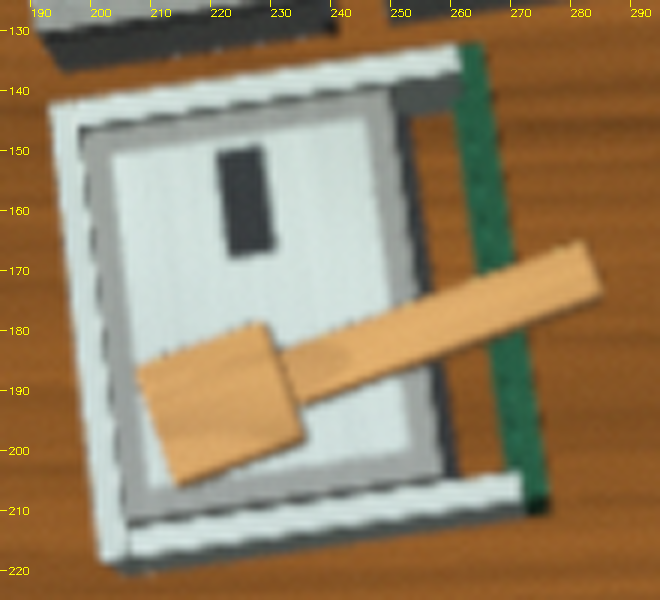

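View pics/c2.png

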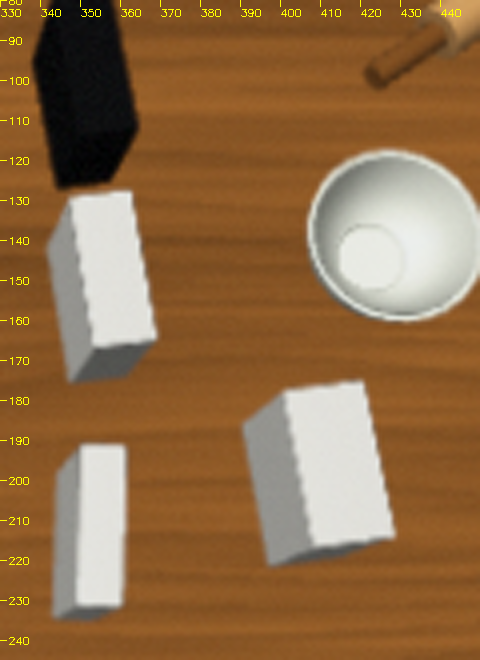

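View pics/c3.png

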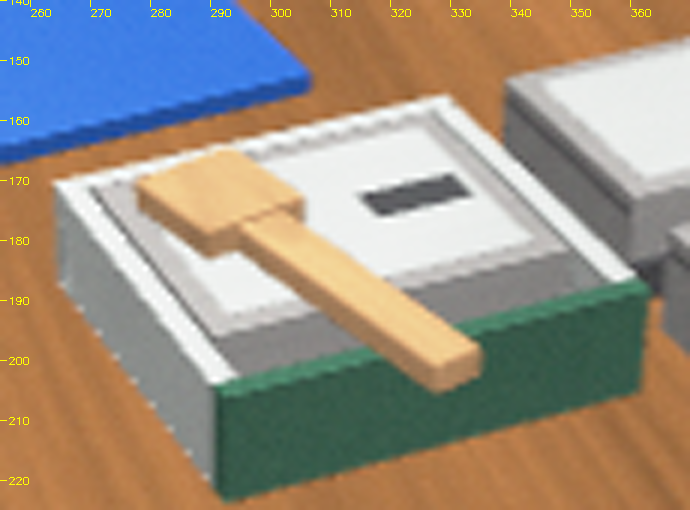

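```bash
cat > fit.py <<'E'
from h import *
from scipy.optimize import least_squares
def fit(obs,x0):
    # obs: list of (snap, local Nx3, px Nx2)
    def f(p):
        c,s_=np.cos(p[2]),np.sin(p[2]); out=[]
        for s,L,U in obs:
            L=np.array(L,float); W=np.c_[p[0]+c*L[:,0]-s_*L[:,1],p[1]+s_*L[:,0]+c*L[:,1],L[:,2]]
            out.append((proj(s,W)-np.array(U)).ravel())
        return np.concatenate(out)
    r=least_squares(f,x0); return r.x, r.fun.round(1)
E
python3 - <<'E'
from fit import *
t=pickle.load(open("top0.pkl","rb")); d=pickle.load(open("side0.pkl","rb"))
L=[[.103,.182,.055],[.103,-.012,.055],[-.103,-.012,.055],[-.103,.182,.055]]
for o in ([(t,L,[(193,142),(264.5,132),(275,210),(201,218.5)])],[(t,L,[(193,142),(264.5,132),(275,210),(201,218.5)]),(d,L,[(328,155.5),(361.5,188),(291,204),(264,171)])]):
    p,r=fit(o,[.55,.1,0]); print("frame",p[:2].round(4),np.degrees(p[2]).round(2),r)
c,s_=np.cos(p[2]),np.sin(p[2])
loc=lambda W:np.c_[c*(W[:,0]-p[0])+s_*(W[:,1]-p[1]),-s_*(W[:,0]-p[0])+c*(W[:,1]-p[1])]
print("lid edge top", loc(back(t,[(249.5,140),(256.3,204)],.055)).round(4))
print("lid edge side", loc(back(d,[(352,182)],.055)), "green inner top", loc(back(t,[(260,133),(263,160),(270,210)],.055)).round(4))
# paddle: top z=.071
W=back(t,[(206.5,187),(227,178.5),(235,197.5),(213.5,206.5)],.071); print("blade",W.round(4))
W2=back(t,[(282.5,165),(285.5,174)],.071); print("handle end",W2.round(4)); e=W2.mean(0);b=W[[0,3]].mean(0)
dd=b-e; print("len",np.linalg.norm(dd),"yaw",np.degrees(np.arctan2(dd[1],dd[0])), "origin",e+dd/np.linalg.norm(dd)*.11)
# blocks top z=.095
for nm,q in dict(A=[(347.8,129.5),(362.5,127.8),(369,164.8),(353,167)],B=[(349.5,191),(361.2,191.2),(360.5,231.5),(349,231.5)],C=[(401,178),(420,175.5),(428.5,214.5),(408,217)]).items():
    W=back(t,q,.095)[:,:2]; n=np.linalg.norm
    ln=(W[0]+W[1]-W[2]-W[3])/2
    print(nm,W.mean(0).round(4),"thick",n(W[0]-W[1]).round(4),n(W[2]-W[3]).round(4),"len",n(ln).round(4),"yaw",np.degrees(np.arctan2(ln[1],ln[0])).round(1))
W=back(t,[(92,170),(155,159.5),(167.5,259),(104,270)],.012); print("board",W.round(4),W.mean(0))
W=back(t,[(428,139)],.055);print("bowl",W); print("bottle",back(d,[(280,364)],0), back(t,[(460,261)],.17))
E
```

```text
frame [0.5658 0.0127] 6.76 [-0.2  0.4  0.8  0.8  0.4 -1.3 -0.9  0.2]
frame [0.5681 0.0121] 6.94 [-0.1 -0.3  0.9 -0.1  0.7 -2.2 -0.5 -0.6 -0.1 -0.4  0.  -0.2 -1.3  1.5
 -1.9 -1.7]
lid edge top [[ 0.0865  0.0324]
 [-0.0865  0.036 ]]
lid edge side [[0.09414361 0.02315921]] green inner top [[ 0.102   0.0025]
 [ 0.0271  0.004 ]
 [-0.1067  0.0032]]
blade [[0.521  0.1633 0.071 ]
 [0.5424 0.1111 0.071 ]
 [0.4926 0.0903 0.071 ]
 [0.4703 0.1446 0.071 ]]
handle end [[ 0.5756 -0.0312  0.071 ]
 [ 0.5517 -0.0385  0.071 ]]
len 0.2006611993840903 yaw 109.81690852367078 origin [0.52640338 0.06864564 0.071     ]
A [ 0.6129 -0.2226] thick 0.0381 0.0409 len 0.0989 yaw 5.6
B [ 0.4495 -0.2068] thick 0.029 0.028 len 0.1003 yaw -3.6
C [ 0.4849 -0.3564] thick 0.049 0.0519 len 0.0994 yaw 7.0
board [[0.5886 0.4973 0.012 ]
 [0.6147 0.3198 0.012 ]
 [0.3419 0.2753 0.012 ]
 [0.3141 0.4458 0.012 ]] [0.46481345 0.38453268 0.012     ]
bowl [[ 0.64697691 -0.42013498  0.055     ]]
bottle [[ 0.32586575 -0.42630637  0.        ]] [[ 0.32183158 -0.42210296  0.17      ]]
```

```bash
cat > go.py <<'E'
import sys
from h import *
# usage: go.py x y z yaw -> prints needed roll(rad) and shifts (cm) in the tool axes after the turn
x,y,z,yaw=map(float,sys.argv[1:5]); o=ctrl.get_obs(); p=o["tool_pos"]
dy=(yaw-o["orientation"][2]+180)%360-180
Rt=R.from_euler('xyz',[180,0,yaw],degrees=True).as_matrix()
print("now",p.round(4),o["orientation"].round(2),"clk",round(o["clock"],2),"op",round(o["opening"],4),"F",o["force"].round(1))
print("roll",round(-np.radians(dy),3),"shift cm",(Rt.T@(np.array([x,y,z])-p)*100).round(2))
E
python3 go.py .5264 .0686 .15 -70.2
```

```text
now [0.2911 0.609  0.2266] [180.     0.   -25.54] clk 0.9 op 0.0876 F [ 0.5 -0.4 -0. ]
roll 0.779 shift cm [58.82 -3.84  7.66]
```

Two paddle-shaped things are in view. The yellow one at top pixel (165,324) lies on the worktop, and the wooden one at (234,183) lies across the green wall and lid. The wooden one fits the description, and crop c1 confirms it. I'll go to that one.

Emit:
{"method": "jog_arm", "body": {"commands": [{"roll": 0.13},{"roll": 0.13},{"roll": 0.13},{"roll": 0.13},{"roll": 0.13},{"roll": 0.13},{"x": 4.5,"z": 0.5},{"x": 4.5,"z": 0.5},{"x": 4.5,"z": 0.5},{"x": 4.5,"z": 0.5},{"x": 4.5,"z": 0.5},{"x": 4.5,"z": 0.5}], "gripper": 5.5}}

```text
validation failed for argument at $.co...
```

Emit:
{"method": "jog_arm", "body": {"commands": [{"x": 4.5,"y": -0.5,"z": 0.5},{"x": 4.5,"y": -0.5,"z": 0.5},{"x": 4.5,"y": -0.5,"z": 0.5},{"x": 4.5,"y": -0.5,"z": 0.5},{"x": 4.5,"y": -0.5,"z": 0.5},{"x": 4.5,"y": -0.5,"z": 0.5},{"x": 4.0,"y": -0.5,"z": 0.5},{},{}]}}

```text
validation failed for argument at $.co...
```

```bash
python3 go.py .5281 .0640 .059 -70.2; python3 - <<'E'
from h import *
s=cam("top"); crop(s,"c4",185,295,125,225,6)
s=cam("side"); crop(s,"c5",220,370,100,225,5)
E
```

```text
now [0.2911 0.609  0.2266] [180.     0.   -25.54] clk 0.9 op 0.0876 F [ 0.5 -0.4 -0. ]
roll 0.779 shift cm [59.31 -3.84 16.76]
```

Emit:
{"method": "jog_arm", "body": {"commands": [{"x": 0,"y": 0,"z": 0,"roll": 0.13},{"x": 0,"y": 0,"z": 0,"roll": 0.13},{"x": 0,"y": 0,"z": 0,"roll": 0.13},{"x": 0,"y": 0,"z": 0,"roll": 0.13},{"x": 0,"y": 0,"z": 0,"roll": 0.13},{"x": 0,"y": 0,"z": 0,"roll": 0.13},{"x": 4.5,"y": 0,"z": 0.5,"roll": 0},{"x": 4.5,"y": 0,"z": 0.5,"roll": 0},{"x": 4.5,"y": 0,"z": 0.5,"roll": 0},{"x": 4.5,"y": 0,"z": 0.5,"roll": 0},{"x": 4.5,"y": 0,"z": 0.5,"roll": 0},{"x": 4.5,"y": 0,"z": 0.5,"roll": 0}], "gripper": 5.5}}

```text
clock: 2.2
tool_pos: [0.3827, 0.3532, 0.1967]
orientation: [-180.0, 0.0, -70.2]
force: [0.6, -0.1, 0.7]
opening: 0.0548
```

Emit:
{"method": "jog_arm", "body": {"commands": [{"x": 4.5,"y": -0.5,"z": 0.5,"roll": 0},{"x": 4.5,"y": -0.5,"z": 0.5,"roll": 0},{"x": 4.5,"y": -0.5,"z": 0.5,"roll": 0},{"x": 4.5,"y": -0.5,"z": 0.5,"roll": 0},{"x": 4.5,"y": -0.5,"z": 0.5,"roll": 0},{"x": 4.5,"y": -0.5,"z": 0.5,"roll": 0},{"x": 4.5,"y": -0.5,"z": 0.5,"roll": 0},{"x": 0,"y": 0,"z": 0,"roll": 0},{"x": 0,"y": 0,"z": 0,"roll": 0}]}}

```text
clock: 3.1
tool_pos: [0.522, 0.0691, 0.1613]
orientation: [180.0, -0.0, -70.4]
force: [0.6, -0.2, -0.1]
opening: 0.0549
```

```bash
python3 go.py .5281 .0640 .059 -70.2; python3 - <<'E'
from h import *
s=cam("top"); crop(s,"c4",185,295,125,225,6)
s=cam("side"); crop(s,"c5",220,370,100,225,5)
E
```

```text
now [0.522  0.0691 0.1613] [179.97  -0.   -70.4 ] clk 3.1 op 0.0549 F [ 0.6 -0.2 -0.1]
roll -0.003 shift cm [ 0.68 -0.4  10.23]
```

View pics/c4.png

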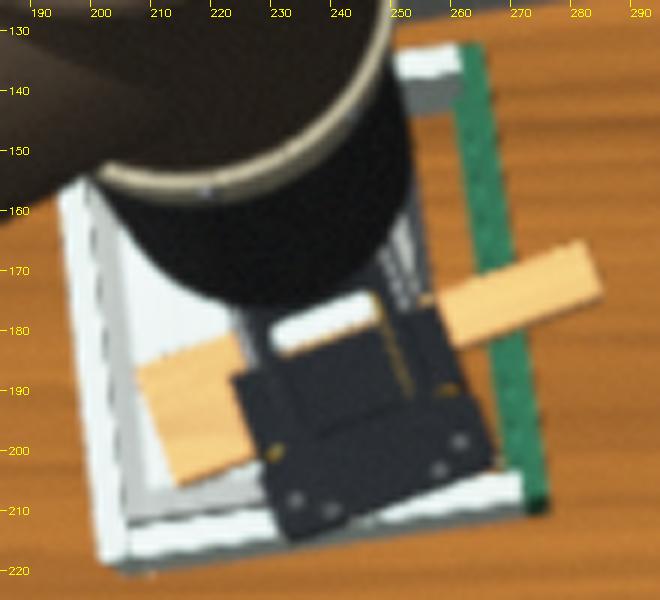

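View pics/c5.png

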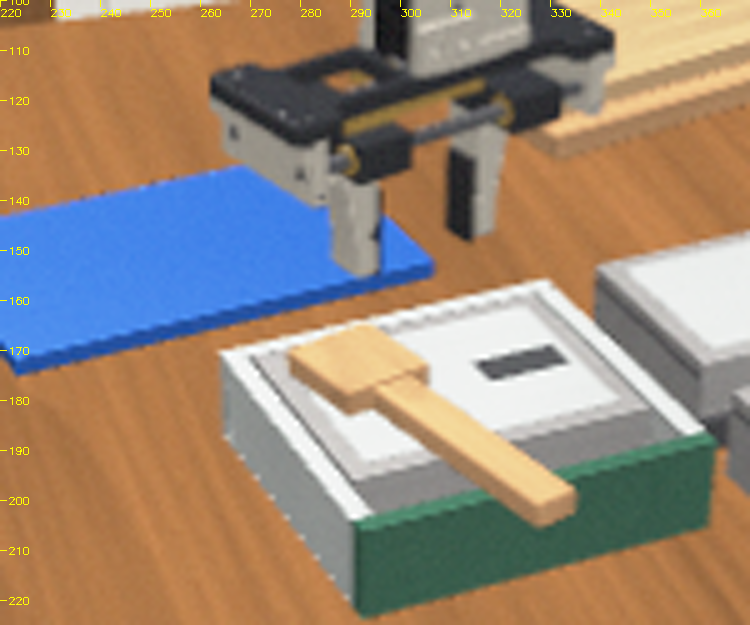

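The jaws are square to the handle, with the blade to their left at (215,190). I'll go down and grip.

Emit:
{"method": "jog_arm", "body": {"commands": [{"x": 0.7,"y": -0.4,"z": 2.5,"roll": 0},{"x": 0,"y": 0,"z": 2.5,"roll": 0},{"x": 0,"y": 0,"z": 2.5,"roll": 0},{"x": 0,"y": 0,"z": 1.5,"roll": 0},{"x": 0,"y": 0,"z": 1.0,"roll": 0},{"x": 0,"y": 0,"z": 0.2,"roll": 0},{"x": 0,"y": 0,"z": 0,"roll": 0},{"x": 0,"y": 0,"z": 0,"roll": 0}]}}

```text
clock: 4.0
tool_pos: [0.5286, 0.0657, 0.0605]
orientation: [-179.9, 0.0, -70.2]
force: [0.7, 0.5, 0.8]
opening: 0.0553
```

Emit:
{"method": "jog_arm", "body": {"commands": [{"x": 0,"y": 0,"z": 0,"roll": 0},{"x": 0,"y": 0,"z": 0,"roll": 0},{"x": 0,"y": 0,"z": 0,"roll": 0},{"x": 0,"y": 0,"z": 0,"roll": 0},{"x": 0,"y": 0,"z": 0,"roll": 0},{"x": 0,"y": 0,"z": 0,"roll": 0},{"x": 0,"y": 0,"z": 0,"roll": 0},{"x": 0,"y": 0,"z": 0,"roll": 0}], "gripper": 0}}

```text
clock: 4.8
tool_pos: [0.5282, 0.0651, 0.0598]
orientation: [-180.0, -0.0, -70.2]
force: [0.2, 0.3, 2.9]
opening: 0.0258
```

Gripped, with an opening of 25.8 mm against the 26 mm handle. Next I'll lift it.

Emit:
{"method": "jog_arm", "body": {"commands": [{"x": 0,"y": 0,"z": -1.5,"roll": 0},{"x": 0,"y": 0,"z": -2.5,"roll": 0},{"x": 0,"y": 0,"z": -3,"roll": 0},{"x": 0,"y": 0,"z": -2,"roll": 0},{"x": 0,"y": 0,"z": 0,"roll": -0.14},{"x": 0,"y": 0,"z": 0,"roll": -0.14},{"x": 0,"y": 0,"z": 0,"roll": -0.14},{"x": 0,"y": 0,"z": 0,"roll": -0.14},{"x": 0,"y": 0,"z": 0,"roll": 0}]}}

```text
clock: 5.7
tool_pos: [0.5275, 0.065, 0.1491]
orientation: [180.0, 0.0, -38.0]
force: [-0.9, 0.8, -1.0]
opening: 0.0255
```

```bash
python3 - <<'E'
from h import *
s=cam("side","s2"); o=ctrl.get_obs(); print(o["opening"],o["force"],o["orientation"])
t=cam("top"); pickle.dump(t,open("top1.pkl","wb"))
E
python3 go.py .465 .385 .15 -38
```

```text
0.025709958027588943 [-0.27733766  0.32364534 -0.79250921] [ 1.79960144e+02  3.44999916e-02 -3.83314731e+01]
now [0.5276 0.065  0.1492] [ 1.7997e+02  3.0000e-02 -3.8390e+01] clk 5.8 op 0.0255 F [ 0.4  0.5 -0.6]
roll -0.007 shift cm [-24.64 -21.36  -0.08]
```

View pics/s2.png

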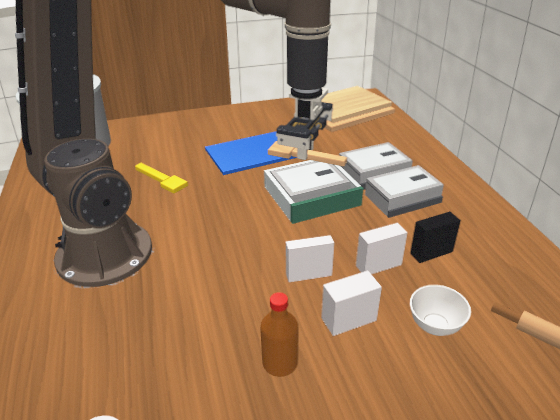

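Emit:
{"method": "jog_arm", "body": {"commands": [{"x": 0,"y": 0,"z": 0,"roll": -0.14},{"x": 0,"y": 0,"z": 0,"roll": -0.14},{"x": 0,"y": 0,"z": 0,"roll": -0.14},{"x": 0,"y": 0,"z": 0,"roll": -0.14},{"x": 0,"y": 0,"z": 0,"roll": -0.14},{"x": 0,"y": 0,"z": 0,"roll": -0.14},{"x": -0.1,"y": -4,"z": 0,"roll": 0},{"x": -0.1,"y": -4,"z": 0,"roll": 0},{"x": -0.1,"y": -4,"z": 0,"roll": 0},{"x": -0.1,"y": -4,"z": 0,"roll": 0},{"x": -0.1,"y": -4,"z": 0,"roll": 0},{"x": -0.1,"y": -4,"z": 0,"roll": 0}]}}

```text
clock: 7.0
tool_pos: [0.4798, 0.3019, 0.1495]
orientation: [180.0, 0.0, 9.8]
force: [0.2, -0.9, -1.2]
opening: 0.0255
```

Emit:
{"method": "jog_arm", "body": {"commands": [{"x": 0,"y": -4,"z": 0,"roll": 0},{"x": 0,"y": -3.5,"z": 1,"roll": 0},{"x": 0,"y": -1,"z": 2,"roll": 0},{"x": 0,"y": 0,"z": 2,"roll": 0},{"x": 0,"y": 0,"z": 2,"roll": 0},{"x": 0,"y": 0,"z": 2,"roll": 0},{"x": 0,"y": 0,"z": 0,"roll": 0},{"x": 0,"y": 0,"z": 0,"roll": 0}]}}

```text
clock: 7.8
tool_pos: [0.4658, 0.384, 0.0596]
orientation: [179.9, 0.0, 9.9]
force: [1.1, 1.1, -0.3]
opening: 0.0255
```

```bash
python3 go.py .465 .385 .0165 10; python3 - <<'E'
from h import *
s=cam("side","s3"); crop(s,"c6",190,340,90,200,5)
E
```

```text
now [0.4658 0.384  0.0596] [1.7995e+02 3.0000e-02 9.8800e+00] clk 7.8 op 0.0255 F [ 1.1  1.1 -0.3]
roll -0.002 shift cm [-0.06 -0.11  4.31]
```

View pics/c6.png

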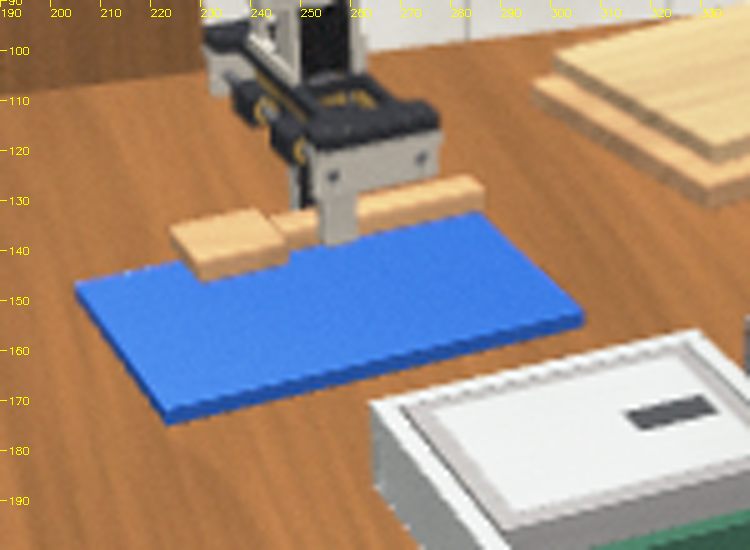

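The paddle is level and over the board (blade at (230,140)). I'll lower it and release.

Emit:
{"method": "jog_arm", "body": {"commands": [{"x": 0,"y": 0,"z": 1.5,"roll": 0},{"x": 0,"y": 0,"z": 1.5,"roll": 0},{"x": 0,"y": 0,"z": 0.8,"roll": 0},{"x": 0,"y": 0,"z": 0.4,"roll": 0},{"x": 0,"y": 0,"z": 0,"roll": 0},{"x": 0,"y": 0,"z": 0,"roll": 0}]}}

```text
clock: 8.45
tool_pos: [0.4661, 0.3845, 0.0183]
orientation: [-180.0, -0.0, 10.0]
force: [0.2, 0.5, -0.7]
opening: 0.0256
```

Emit:
{"method": "jog_arm", "body": {"commands": [{"x": 0,"y": 0,"z": 0,"roll": 0},{"x": 0,"y": 0,"z": 0,"roll": 0},{"x": 0,"y": 0,"z": 0,"roll": 0},{"x": 0,"y": 0,"z": 0,"roll": 0},{"x": 0,"y": 0,"z": -2,"roll": 0},{"x": 0,"y": 0,"z": -4,"roll": 0},{"x": 0,"y": 0,"z": -4,"roll": 0},{"x": 0,"y": 0,"z": -4,"roll": 0},{"x": 0,"y": 4.5,"z": 0,"roll": 0},{"x": 0,"y": 4.5,"z": 0,"roll": 0},{"x": 0,"y": 4.5,"z": 0,"roll": 0},{"x": 0,"y": 4.5,"z": 0,"roll": 0}], "gripper": 5.5}}

```text
clock: 9.65
tool_pos: [0.4968, 0.2053, 0.1579]
orientation: [-180.0, -0.0, 10.0]
force: [0.0, -0.1, 0.4]
opening: 0.0548
```

```bash
python3 go.py .4495 -.2068 .15 -3.6; python3 - <<'E'
from h import *
s=cam("side","s4"); crop(s,"c7",190,370,90,225,4); pickle.dump(s,open("side2.pkl","wb"))
E
```

```text
now [0.4968 0.2053 0.1579] [-1.7998e+02 -3.0000e-02  1.0020e+01] clk 9.65 op 0.0548 F [ 0.  -0.1  0.4]
roll 0.238 shift cm [-2.13 41.43  0.79]
```

View pics/c7.png

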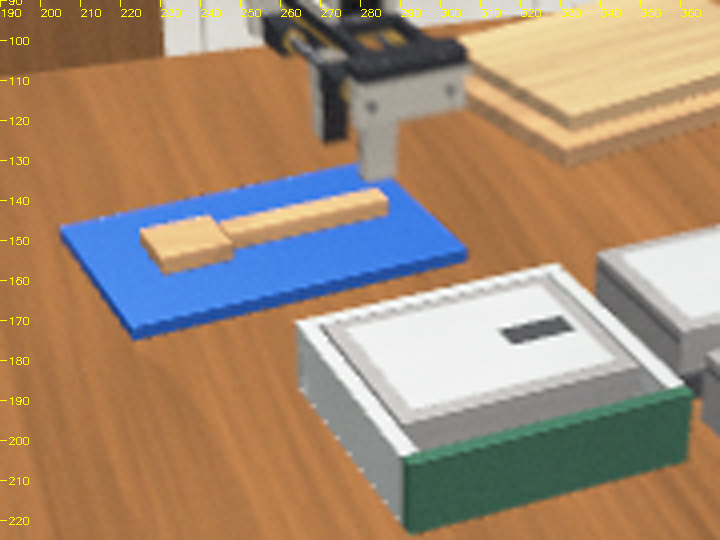

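Emit:
{"method": "jog_arm", "body": {"commands": [{"x": 0,"y": 0,"z": 0,"roll": 0.12},{"x": 0,"y": 0,"z": 0,"roll": 0.12},{"x": -0.2,"y": 4.2,"z": 0,"roll": 0},{"x": -0.2,"y": 4.2,"z": 0,"roll": 0},{"x": -0.2,"y": 4.2,"z": 0,"roll": 0},{"x": -0.2,"y": 4.2,"z": 0,"roll": 0},{"x": -0.2,"y": 4.2,"z": 0,"roll": 0},{"x": -0.2,"y": 4.2,"z": 0,"roll": 0},{"x": -0.2,"y": 4.2,"z": 0,"roll": 0},{"x": -0.2,"y": 4.2,"z": 0,"roll": 0},{"x": -0.2,"y": 4.2,"z": 0,"roll": 0},{"x": -0.3,"y": 3.6,"z": 0,"roll": 0}], "gripper": 6}}

```text
clock: 10.9
tool_pos: [0.4483, -0.2068, 0.1578]
orientation: [180.0, -0.0, -3.8]
force: [1.4, 0.3, -0.2]
opening: 0.0601
```

Emit:
{"method": "jog_arm", "body": {"commands": [{"x": 0,"y": 0,"z": 0,"roll": 0},{"x": 0,"y": 0,"z": 0,"roll": 0}]}}

```text
clock: 11.1
tool_pos: [0.4484, -0.2056, 0.1575]
orientation: [-180.0, 0.0, -3.9]
force: [1.0, 0.2, -0.4]
opening: 0.0601
```

```bash
python3 go.py .4495 -.2068 .06 -3.6; python3 - <<'E'
from h import *
s=cam("top","t5"); crop(s,"c8",185,295,125,225,6); pickle.dump(s,open("top2.pkl","wb"))
s=cam("side"); crop(s,"c9",265,405,170,330,4)
E
```

```text
now [ 0.4484 -0.2056  0.1575] [-1.80e+02  1.00e-02 -3.91e+00] clk 11.1 op 0.0601 F [ 1.   0.2 -0.4]
roll -0.005 shift cm [0.12 0.11 9.75]
```

View pics/c8.png

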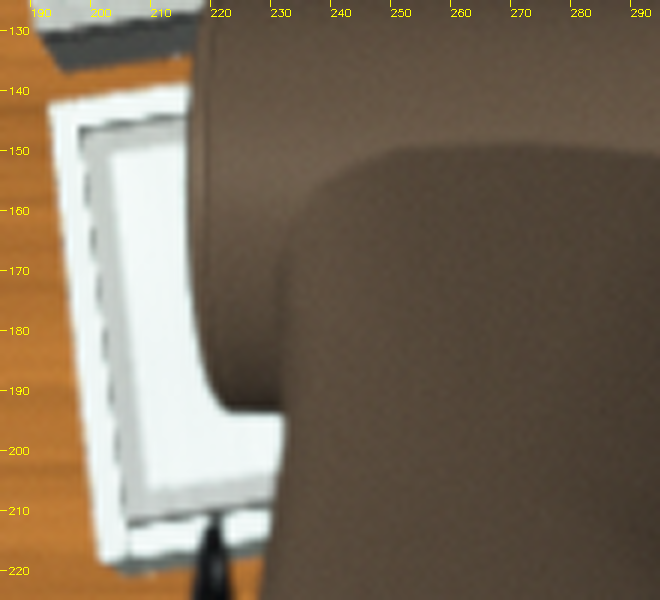

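View pics/c9.png

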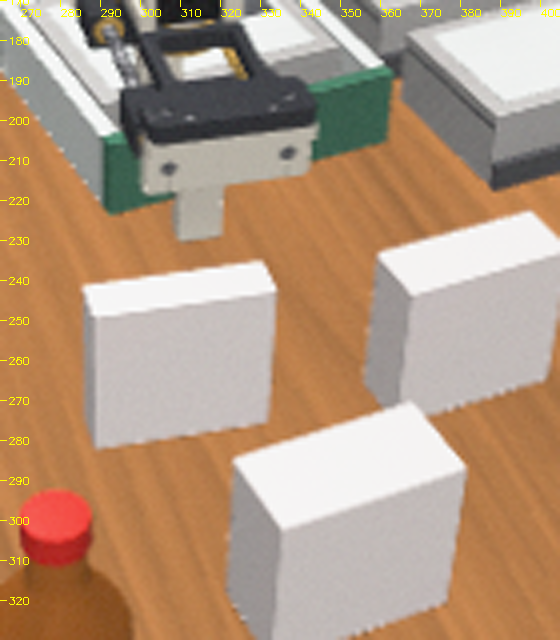

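View pics/t5.png

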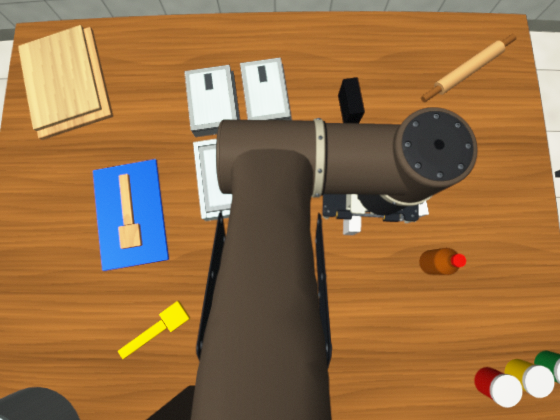

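The paddle lies on the board at (127,210). The fingers are centred over block B. I'll go down and grip it, feeling its thickness.

Emit:
{"method": "jog_arm", "body": {"commands": [{"x": 0.1,"y": 0.1,"z": 3,"roll": 0},{"x": 0,"y": 0,"z": 3,"roll": 0},{"x": 0,"y": 0,"z": 2,"roll": 0},{"x": 0,"y": 0,"z": 1.5,"roll": 0},{"x": 0,"y": 0,"z": 0,"roll": 0},{"x": 0,"y": 0,"z": 0,"roll": 0}]}}

```text
clock: 11.8
tool_pos: [0.4501, -0.2052, 0.0629]
orientation: [180.0, 0.0, -3.7]
force: [0.5, -0.8, -0.6]
opening: 0.06
```

Emit:
{"method": "jog_arm", "body": {"commands": [{"x": 0,"y": 0,"z": 0,"roll": 0},{"x": 0,"y": 0,"z": 0,"roll": 0},{"x": 0,"y": 0,"z": 0,"roll": 0},{"x": 0,"y": 0,"z": 0,"roll": 0},{"x": 0,"y": 0,"z": 0,"roll": 0},{"x": 0,"y": 0,"z": 0,"roll": 0}], "gripper": 0}}

```text
clock: 12.4
tool_pos: [0.4498, -0.2061, 0.0629]
orientation: [180.0, -0.0, -3.8]
force: [-0.1, 0.1, 3.7]
opening: 0.0279
```

Emit:
{"method": "jog_arm", "body": {"commands": [{"x": 0,"y": 0,"z": -2,"roll": 0},{"x": 0,"y": 0,"z": -3,"roll": 0},{"x": 0,"y": 0,"z": -3,"roll": 0},{"x": 0,"y": 0,"z": -2,"roll": 0},{"x": 0,"y": 0,"z": 0,"roll": 0},{"x": 0,"y": 0,"z": 0,"roll": 0}]}}

```text
clock: 13.0
tool_pos: [0.4491, -0.2057, 0.1618]
orientation: [-180.0, 0.0, -3.8]
force: [0.3, 0.6, -3.7]
opening: 0.0277
```

```bash
python3 - <<'E'
from h import *
s=cam("side"); crop(s,"c10",255,405,140,330,4)
E
python3 go.py .5658 .03 .2 6.9
```

```text
now [ 0.4487 -0.2057  0.1612] [-1.7996e+02  1.1000e-01 -3.8000e+00] clk 13.05 op 0.028 F [-0.3 -0.2 -3.2]
roll -0.187 shift cm [ 14.46 -21.99  -3.88]
```

View pics/c10.png

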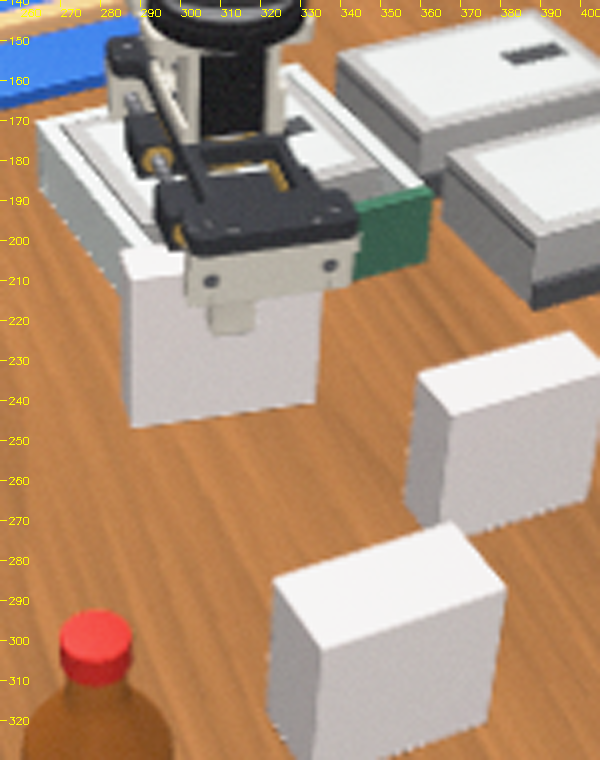

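```bash
python3 - <<'E'
from h import *
t=pickle.load(open("top0.pkl","rb")); im=t["image"].astype(np.float32)
def prof(p,xl,ys):
    c,s_=np.cos(p[2]),np.sin(p[2]); W=np.c_[p[0]+c*xl-s_*ys,p[1]+s_*xl+c*ys,np.full(len(ys),.055)]
    uv=proj(t,W).astype(np.float32); return cv2.remap(im,uv[None,:,0],uv[None,:,1],cv2.INTER_LINEAR)[0]
p=np.array([.5675,.0121,np.radians(6.9)])
ys=np.arange(-.025,.05,.0005)
from scipy.ndimage import gaussian_filter1d as g
for xl in (-.08,-.07,-.06,.03,.04,.05,.06,.07,.08):
    I=prof(p,xl,ys); gd=I[:,1]-I[:,0]   # green minus red
    d=g(np.gradient(gd),2); 
    a=ys[np.argmax(np.where(ys<.0,-d,-9))]; # leaving? 
    i_in=np.argmin(np.where((ys>-.008)&(ys<.012),d,9)); i_out=np.argmax(np.where((ys<-.003),d,-9))
    L=g(np.gradient(I.mean(1)),2); m=(ys>.022)&(ys<.046); i_l=np.argmax(np.where(m,L,-9))
    print(xl,"outer",ys[i_out].round(4),"inner",ys[i_in].round(4),"lid",ys[i_l].round(4))
E
```

```text
-0.08 outer -0.0135 inner 0.0035 lid 0.03
-0.07 outer -0.013 inner 0.0045 lid 0.031
-0.06 outer -0.0125 inner 0.004 lid 0.03
0.03 outer -0.0115 inner 0.005 lid 0.0315
0.04 outer -0.012 inner 0.006 lid 0.0325
0.05 outer -0.0115 inner 0.0055 lid 0.032
0.06 outer -0.012 inner 0.006 lid 0.033
0.07 outer -0.011 inner 0.0055 lid 0.032
0.08 outer -0.0115 inner 0.0065 lid 0.033
```

```bash
python3 go.py .5656 .028 .14 7.6
```

```text
now [ 0.4487 -0.2057  0.1612] [-1.7996e+02  1.1000e-01 -3.8000e+00] clk 13.05 op 0.028 F [-0.3 -0.2 -3.2]
roll -0.199 shift cm [ 14.68 -21.62   2.12]
```

Emit:
{"method": "jog_arm", "body": {"commands": [{"x": 0,"y": 0,"z": 0,"roll": -0.1},{"x": 0,"y": 0,"z": 0,"roll": -0.1},{"x": 2.4,"y": -3.6,"z": 0,"roll": 0},{"x": 2.4,"y": -3.6,"z": 0,"roll": 0},{"x": 2.5,"y": -3.6,"z": 0,"roll": 0},{"x": 2.5,"y": -3.6,"z": 0,"roll": 0},{"x": 2.5,"y": -3.6,"z": 0,"roll": 0},{"x": 2.4,"y": -3.6,"z": 0,"roll": 0},{"x": 0,"y": 0,"z": 1.5,"roll": 0},{"x": 0,"y": 0,"z": 1.5,"roll": 0},{"x": 0,"y": 0,"z": 0,"roll": 0},{"x": 0,"y": 0,"z": 0,"roll": 0}]}}

```text
clock: 14.25
tool_pos: [0.5657, 0.0274, 0.1313]
orientation: [180.0, 0.2, 7.7]
force: [-0.4, -0.2, -3.1]
opening: 0.028
```

```bash
python3 go.py .5656 .028 .125 7.6;python3 - <<'E'
from h import *
s=cam("side"); crop(s,"c11",250,370,120,225,6)
o=ctrl.get_obs(); z0=o["tool_pos"][2]-.0629; print(o["opening"],"underside",z0)
t=cam("top"); crop(t,"c12",185,295,125,225,6)
E
```

```text
now [0.5657 0.0274 0.1313] [1.7995e+02 1.6000e-01 7.6900e+00] clk 14.25 op 0.028 F [-0.4 -0.2 -3.1]
roll 0.002 shift cm [-0.   -0.06  0.63]
0.028351697711938677 underside 0.06931713430077123
```

View pics/c11.png

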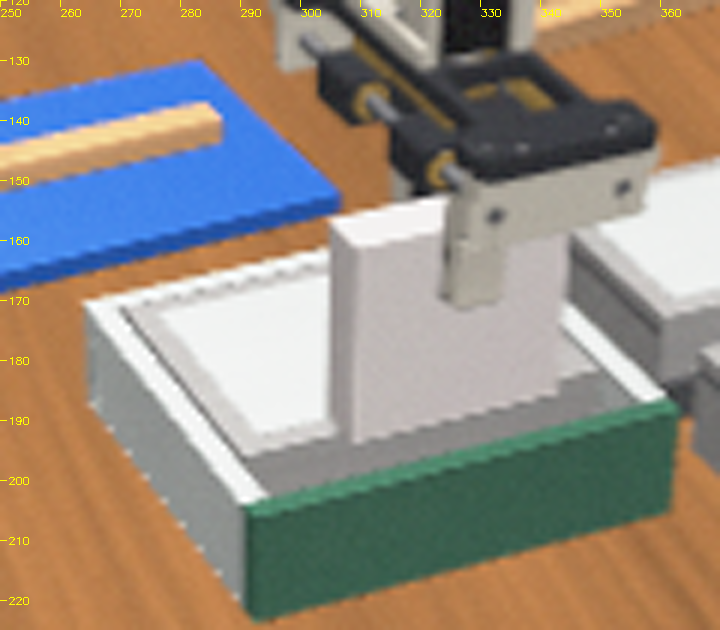

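View pics/c12.png

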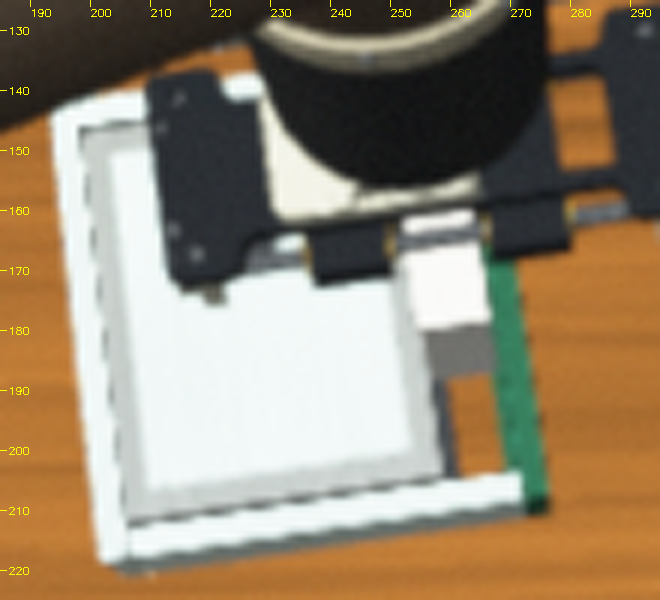

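The block hovers over the gap, parallel to the green wall in both views (the end face in the top view is at (258,182)). I'll lower it in small steps and watch the force.

Emit:
{"method": "jog_arm", "body": {"commands": [{"x": 0,"y": -0.05,"z": 0.5,"roll": 0},{"x": 0,"y": 0,"z": 0.5,"roll": 0},{"x": 0,"y": 0,"z": 0.3,"roll": 0},{"x": 0,"y": 0,"z": 0.2,"roll": 0},{"x": 0,"y": 0,"z": 0.2,"roll": 0},{"x": 0,"y": 0,"z": 0,"roll": 0},{"x": 0,"y": 0,"z": 0,"roll": 0}]}}

```text
clock: 15.05
tool_pos: [0.5664, 0.0283, 0.1156]
orientation: [180.0, -0.0, 7.7]
force: [-0.1, -0.3, -2.2]
opening: 0.0279
```

Emit:
{"method": "jog_arm", "body": {"commands": [{"x": 0,"y": 0,"z": 0.3,"roll": 0},{"x": 0,"y": 0,"z": 0.3,"roll": 0},{"x": 0,"y": 0,"z": 0.2,"roll": 0},{"x": 0,"y": 0,"z": 0,"roll": 0},{"x": 0,"y": 0,"z": 0,"roll": 0}]}}

```text
clock: 15.55
tool_pos: [0.5664, 0.0283, 0.1075]
orientation: [180.0, 0.0, 7.7]
force: [0.2, 0.1, -3.3]
opening: 0.0276
```

The underside is at 45 mm, below the 55 mm rim, with no contact force, so the block has entered the gap. Continuing down towards the ledges (TCP about 83 mm).

Emit:
{"method": "jog_arm", "body": {"commands": [{"x": 0,"y": 0,"z": 0.5,"roll": 0},{"x": 0,"y": 0,"z": 0.5,"roll": 0},{"x": 0,"y": 0,"z": 0.5,"roll": 0},{"x": 0,"y": 0,"z": 0.4,"roll": 0},{"x": 0,"y": 0,"z": 0.2,"roll": 0},{"x": 0,"y": 0,"z": 0,"roll": 0},{"x": 0,"y": 0,"z": 0,"roll": 0}]}}

```text
clock: 16.25
tool_pos: [0.5665, 0.0283, 0.0866]
orientation: [180.0, -0.0, 7.7]
force: [0.4, -0.1, -2.5]
opening: 0.0278
```

Emit:
{"method": "jog_arm", "body": {"commands": [{"x": 0,"y": 0,"z": 0.2,"roll": 0},{"x": 0,"y": 0,"z": 0.1,"roll": 0},{"x": 0,"y": 0,"z": 0.1,"roll": 0},{"x": 0,"y": 0,"z": 0,"roll": 0},{"x": 0,"y": 0,"z": 0,"roll": 0}]}}

```text
clock: 16.75
tool_pos: [0.5665, 0.0282, 0.083]
orientation: [180.0, -0.0, 7.7]
force: [-2.7, 0.0, 1.9]
opening: 0.0278
```

The force changed sign from -2.5 to +1.9 N at TCP 83.0 mm, which puts the underside at 20.1 mm: seated on the ledges. Now I'll release and retreat.

Emit:
{"method": "jog_arm", "body": {"commands": [{"x": 0,"y": 0,"z": 0,"roll": 0},{"x": 0,"y": 0,"z": 0,"roll": 0},{"x": 0,"y": 0,"z": 0,"roll": 0},{"x": 0,"y": 0,"z": 0,"roll": 0},{"x": 0,"y": 0,"z": -1,"roll": 0},{"x": 0,"y": 0,"z": -3,"roll": 0},{"x": 0,"y": 0,"z": -4,"roll": 0},{"x": 0,"y": 0,"z": -4,"roll": 0},{"x": 0,"y": -4.5,"z": 0,"roll": 0},{"x": 0,"y": -4.5,"z": 0,"roll": 0},{"x": 0,"y": -4.5,"z": 0,"roll": 0},{"x": 0,"y": -4.5,"z": 0,"roll": 0}], "gripper": 6}}

```text
clock: 17.95
tool_pos: [0.542, 0.2082, 0.2038]
orientation: [-180.0, -0.1, 7.7]
force: [1.8, 0.4, 0.2]
opening: 0.0601
```

Emit:
{"method": "jog_arm", "body": {"commands": [{"x": -2,"y": -4.5,"z": 0,"roll": 0},{"x": -2,"y": -4.5,"z": 0,"roll": 0},{"x": -2,"y": -4.5,"z": 0,"roll": 0},{"x": -2,"y": -4.5,"z": 0,"roll": 0},{"x": 0,"y": -4.5,"z": 0,"roll": 0},{"x": 0,"y": 0,"z": 0,"roll": 0}]}}

```text
clock: 18.55
tool_pos: [0.4318, 0.4237, 0.2032]
orientation: [-179.9, -0.1, 7.9]
force: [0.4, -0.7, -1.2]
opening: 0.0599
```

```bash
python3 - <<'E'
from h import *
t=cam("top","t6"); crop(t,"c13",185,295,125,225,6); pickle.dump(t,open("top3.pkl","wb"))
s=cam("side","s6"); crop(s,"c14",250,370,120,225,6); pickle.dump(s,open("side3.pkl","wb"))
print(ctrl.get_obs()["clock"])
E
```

```text
18.65
```

View pics/t6.png

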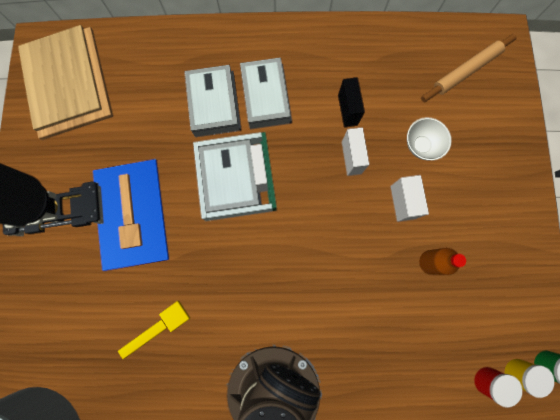

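View pics/c13.png

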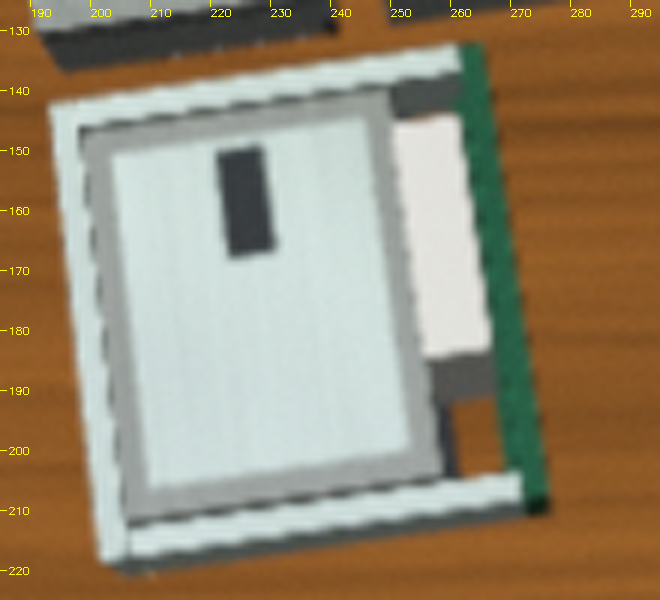

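View pics/c14.png

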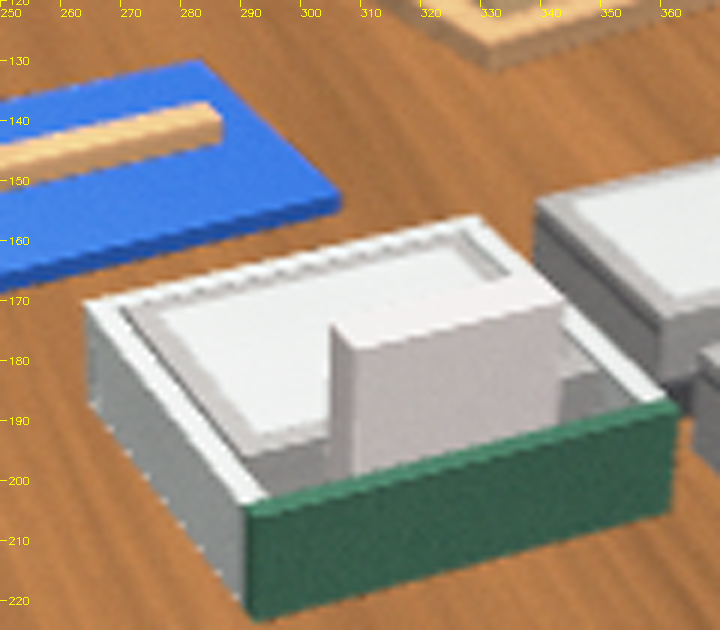

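View pics/s6.png

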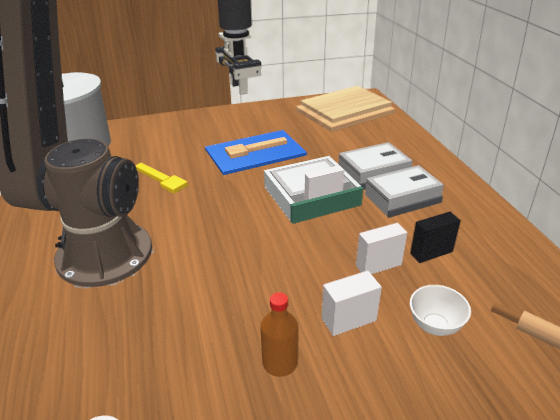

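The block stands between lid and green wall (top view columns 250-266, rows 144-185), parallel to both. I'll check its height, lengthways position and lean before handing in.

```bash
python3 - <<'E'
from fit import *
t=pickle.load(open("top3.pkl","rb")); d=pickle.load(open("side3.pkl","rb"))
ut=[(249.2,145),(259.8,144.2),(265.8,183.5),(254.3,185)]  # far-left, far-right, near-right, near-left
W=back(t,ut,.115); print(W.mean(0).round(4)); a=(W[0]+W[1]-W[2]-W[3])[:2]; print("yaw",np.degrees(np.arctan2(a[1],a[0])).round(2),"len",np.linalg.norm(a)/2,"thick",np.linalg.norm(W[0]-W[1]),np.linalg.norm(W[2]-W[3]))
us=[(342.7,169.5),(308.3,178),(303.8,174.5)] # far-right(+x,-y), near-right(-x,-y), near-left
for z in (.095,.105,.110,.115,.120): 
    W=back(t,ut,z)[[1,2,3]]; print(z,(proj(d,W)-us).round(1).tolist())
p=[.5675,.0121,np.radians(7.4)]; m=back(t,ut,.115).mean(0)
c,s=np.cos(p[2]),np.sin(p[2]); print("local",c*(m[0]-p[0])+s*(m[1]-p[1]),-s*(m[0]-p[0])+c*(m[1]-p[1]))
W=back(t,[(129,236),(124,175)],.028); print("paddle ends ~",W.round(3))
E
```

```text
[0.5661 0.031  0.115 ]
yaw 7.46 len 0.10160970848380925 thick 0.02628404357157544 0.028101074699521097
0.095 [[1.1, 5.5], [-0.3, 5.8], [-0.6, 3.8]]
0.105 [[0.2, 2.4], [-1.1, 2.6], [-1.3, 0.7]]
0.11 [[-0.3, 0.9], [-1.5, 1.0], [-1.7, -0.9]]
0.115 [[-0.8, -0.7], [-1.8, -0.6], [-2.0, -2.5]]
0.12 [[-1.3, -2.2], [-2.2, -2.3], [-2.4, -4.0]]
local 0.0010428545631987636 0.018912669500207126
paddle ends ~ [[0.402 0.375 0.028]
 [0.568 0.398 0.028]]
```

```bash
python3 -c "
from plant import ctrl
print(ctrl.close_job()); print(ctrl.get_obs()['clock'])"
```

```text
the job is handed in; nothing more can be done
None
the job is handed in; nothing more can be done
```

I laid the wooden paddle flat on the blue board and stood the right block in the gap. I then handed the job in at about 19 s of the 72 s allowed, with no verdict reported.

**Choosing the block:** The first top picture put the gap at about 31–32 mm and the three blocks' thicknesses at about 28, 40 and 51 mm. I therefore only handled the block at top pixel (353,212). The jaws closed on it at 28 mm. It went in past the 55 mm rim with no contact force and touched down with its underside at 20.1 mm, the height of the ledges. I did not try the other two blocks in the gap.

**Last checks:**
- **Block:** It stands within about 1 mm of mid-length and about 19 mm across from the green wall's inner face. It is turned 7.5°, against about 7.5° for the frame.
- **Height check:** The two cameras together put its top at about 110–115 mm, against the 115 mm expected. That is looser than the touchdown reading, and side-view corners still missed by up to 2.5 pixels, which I put down to camera calibration.
- **Everything else:** The pictures show the paddle flat on the board. The other two white blocks, the black look-alike, the bowl and the bottle appear unmoved. The arm was clear of everything.

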